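Raise the recipe camera over the casserole

ROBOT

A 6-joint arm with a two-finger parallel gripper is mounted at the origin on the work surface. World frame = base frame: x ahead of the robot, y to its left, z up, the work surface at z = 0. Lengths are in m, angles in rad, forces in N, time in s.
With the tool pointing down it reaches from about 0.35 to 0.975 m from the base axis. Payload 4.9 kg.
Tool frame: the origin (TCP) lies at the very end of the fingers, on their centre line; the grasp point (between the pads) lies 19 mm behind it; z points along the fingers, y is the line along which they close (so a half turn about z gives the same grasp; the last joint's range is limited). The gripper opens to 85 mm and grips with 20 to 120 N. Pads are 22 mm wide; open, the fingers measure 114 mm over their backs; the gripper's body (76 mm by 85 mm) begins 54 mm behind the grasp point. The pads swing forward as they close: fully open they stand 13 mm farther back than shut.
Start: joints at [-1.438, 0.053, 1.613, -0, 1.476, -0.119], TCP at [0.156, -0.605, 0.231] pointing down, gripper open.
Joint ranges: [-3.01, 3.01], [-1.01, 2.22], [0.06, 2.58], [-1.02, 4.17], [0.09, 2.62], [-3.14, 3.14]. Speed limits (rad/s): [2.57, 2.57, 3.14, 3.14, 3.14, 3.14].

INTERFACE

Orientations are given as a unit quaternion [w, x, y, z].
In Python, from plant import * gives the robot as it stands.
- The arm moves only by the tool jog_arm, never from a script. Its argument "moves" is a list that holds one entry, the list of rows, each a list of 7 numbers: the finger opening in cm, from 0 to 8.54, then the shift along the tool's x, y, z in cm, then the turn, a rotation vector about the tool's x, y, z in rad. A call has 1 to 20 rows; each row shifts and turns the commanded pose from where the row before left it, along the tool's axes as they then stand; what a row does not reach is not made up. A row lasts 1/12 s, in which the tool goes at most 41.7 mm and 7.16 degrees, less where a joint would pass 70% of its speed; a pose out of reach is approached as far as the arm can. A call is refused whole if a number of a shift passes 4.17 or a number of a turn 0.125, either way. A call with a gripper value outside its range is refused whole. The fingers move at their own pace and stop on an object; the grip force is fixed at half the most. Time passes only in rows, so rows that do not move let the fingers close. It gives the time, the measured TCP pose, the force, the opening and the grip force at its end, in the units of the state.
- state(): the state, without advancing time (a new reading comes with each control period).
- grab_frame(name): name is "side" or "top" or "wrist"; returns a dict with "color" (420x560x3 uint8, blue, green, red), "depth" (420x560 float32, m along the optical axis (not along the pixel's ray), 0 where there is no reading), "fx", "fy", "cx", "cy" (pixels), "R" (3x3) and "t" (3): a world point X has camera coordinates R X + t. Camera axes: x right, y down, z forward; pixel columns grow to the right and rows downward; lengths in m; the calibration is good to about 2 mm. The wrist camera is an equidistant fisheye: a pixel r from the principal point sees the ray r / f radians off the axis. A picture is of the moment at which its call begins.
- job_done(): hands the job in; it is judged then, once.
Trained networks look in a picture, given as the dict that the camera call returned (one of the last four; its "shot" number tells which), for a name from the list of things; names that differ only in an ending like _2 or _b are one class to them, and where a whole thing is asked for, a point or a joint stands for the part that bears it (a point fixed in the world has none). Each returns a list of dicts, best first, with "p" (0 to 1); they miss things now and then, are a little off and sometimes report something else, mostly with a low value. They report only what shows in the picture. A call takes as long as a camera call. They do not tell look-alikes from the thing itself.
- recognise(name, picture): "rect" ([centre column, centre row, width, height] in pixels, round what is visible of it).
- regions_of(name, picture): "pixels" (420x560 bool, what is visible of it) and "rect" ([centre column, centre row, width, height] in pixels, round what is visible of it).
The state is a dict: "time": time; "joint_pos": joint angles; "joint_vel": joint speeds; "joint_efforts": joint torques, N m; "tool_pos": TCP position; "tool_rot": TCP orientation; "contact_force": force on the tool from outside, world axes, zero at the start; "ft_torque": the same for the moment, N m; "gripper_width": opening from 0.0 (shut) to 1.0 (fully open); "grasp_force": force on a finger pad.
Only numpy, scipy, OpenCV 4.12 (cv2) and the standard library are available. Lean on these libraries where they do the work, as an engineer would, in place of code of your own. Each camera call takes 0.05 s, during which the arm holds its last target. There are 200 camera calls.

TASK

Film the casserole: with the telescopic camera mast still fully down, turn its head so that the camera points at the middle of the pot and keep it there for a moment. Then squeeze the release button on the side of the head and pull the head straight up, past the first stop to the second, fully extended and still aimed at the pot. The mast sinks if let go, so finish while still holding the head up there, steady, and leave everything else on the worktop where it stands.

Things in the scene. Friction and masses are not known exactly. Their poses are not given: they have to be found in the camera images.
- camera_head: Camera head on a thin telescopic mast: grey grip block 32 (x) by 40 (y) by 56 mm (z). Origin on the mast's upright axis, 185 mm above the worktop while down; block from 30 mm below to 26 mm above it. +x points level the way the camera looks, +y out of the face with the button, z up. It turns about the mast's axis and rises along it. Mass about 0.2 kg.
- mast_button (a joint): Black oblong release button, 18 mm wide, 26 mm high, centred on the head's +y face at origin height, 7 mm proud: block and button are 47 mm along y, 42 mm when in. In m: 0 out, 0.005 fully in (about 6 N). A grip along y, one finger on it, the other on the far face, squeezes it in. A latch locks the mast down unless it is in by over 0.003; it springs out when let go.
- camera_lens (a point): Centre of the camera's round lens. The black camera, 62 mm wide, juts out of the head's +x side from 38 to 110 mm from the mast's axis, its top below the top of the grip block, and is tilted 22 degrees down.
- mast_upper (a joint): Upper, thinner telescope section (steel tube 18 mm across) that carries the camera head, in m: 0 down, 0.06 fully out. It comes out first, against a spring and weight of 6 to 7 N in all; full out is the first stop.
- mast_lower (a joint): Lower, thicker telescope section (steel tube 25 mm across), m: 0 down, 0.06 fully out. It follows after the first stop at a higher pull, 9 to 11 N; with both out (head 120 mm higher) the mast is at its second, hard stop. Springs draw both sections down again when the head is let go: it does not lock up there.
- mast_swivel (a joint): Swivel of the whole mast and camera head about its upright axis, in rad, counter-clockwise from above positive, limits -1.9 and 1.9; 0 when the camera's +x is along +x of the foot. It turns stiffly (0.05 N m) and stays where left.
- mast_foot: The mast's round steel foot, 110 mm across, 16 mm thick, fixed to the worktop; origin at the centre of its underside, on the mast's axis. Above it an outer tube 32 mm across up to 150 mm height.
- pot_mid (a point): Centre of the mouth of the orange enamelled casserole full of tomatoes that stands on the hob's black grate; 220 mm across at the rim, 120 mm tall, rim 150 mm above the worktop, two loop handles out to 146 mm from the centre. It does not move.
- crock: White utensil crock, 100 mm across, 130 mm tall, utensils up to 240 mm; origin at the centre of its underside. Fixed; it stands on the other side of the worktop from the mast.
- pot_lid: Bystander, loose: the pot's round lid, 220 mm across, 58 mm high with its knob; origin at the centre of its underside.
- tomato0: Bystander, loose: a tomato, 72 mm across, 54 mm high; origin at the centre of its underside.
- tomato1: Bystander, loose: another tomato, 72 mm across, 54 mm high; origin at the centre of its underside.
- garlic: Bystander, loose: a garlic bulb, 52 mm across, 52 mm high; origin at the centre of its underside.
- oil_bottle: Bystander, loose: a glass oil bottle, 66 mm across, 230 mm high; origin at the centre of its underside.
- pepper_mill: Bystander, loose: a turned wooden pepper mill, 56 mm across, 167 mm high; origin at the centre of its underside.
- tin: Bystander, loose: a food tin, 66 mm across, 110 mm high; origin at the centre of its underside.
- salt_bowl: Bystander, loose: a small white bowl, 84 mm across, 40 mm high; origin at the centre of its underside.
Things that resemble listed ones, but are neither listed nor needed, are in the scene too. Of the things that look like the mast_foot, the smallest one is meant.

How it is judged:
On the way, in this order (a step that is already met when the one before it is completed fails the run):
1. the camera points at the middle of the pot while the mast is still down (x of pot_mid in the frame of camera_head above 0.05 m and y of pot_mid in the frame of camera_head between -0.03 and 0.03 m and value of joint each of mast_lower, mast_upper below 0.01 m), for 0.3 s.
2. the head is pulled up to the second stop, held by the fingers (value of joint each of mast_lower, mast_upper above 0.054 m and contact force between the fingers and camera_head above 2 N), for 0.3 s.
At the end, for the whole second after the job is handed in: Both telescope sections out by more than 54 of their 60 mm, the fingers still holding the camera head (over 2 N) and it at rest (under 20 mm/s), the camera's level pointing line passing within 30 mm of the pot's middle, through the last second (all of step 2 and x of pot_mid in the frame of camera_head above 0.05 m and y of pot_mid in the frame of camera_head between -0.03 and 0.03 m and linear speed of camera_head below 0.02 m/s); the arm keeps its last pose, push and grip.
It fails at once if something else on the worktop is shifted by more than 30 mm (distance of any of pot_lid, tomato0, tomato1, garlic, oil_bottle, pepper_mill, tin, salt_bowl from where it was at the start of the episode above 0.03 m).
It also fails if it takes over 38 s, if anything falls off the work surface, if the arm or the gripper's body presses on something with over 40 N, if the wrist force passes 120 N, or if a joint passes its speed limit or range.

## Working session

There is one attempt and no reset: what is moved stays moved. The work goes in short steps, Python scripts to look and compute and a tool call to move; the robot and the scene stay as the last step left them, time stands still between calls to the robot, and variables do not carry over. Pictures are saved under pics/ and viewed, at most 10 in all, crops included, and the job is handed in when it is done.

Besides the shell and the picture viewer there is one more tool, called after "Request:" by a JSON object that holds its "method" and its "body". jog_arm: Moves the arm, as the interface text tells. Its arguments: {"type":"object","properties":{"moves":{"type":"array"}},"required":["moves"]}

```bash
mkdir -p pics; cat > h.py <<'E'
from plant import *
import numpy as np, cv2
def world(f,u,v,d):
    c=np.array([(u-f["cx"])/f["fx"]*d,(v-f["cy"])/f["fy"]*d,d]); return f["R"].T@(c-f["t"])
def pts(f,m):
    v,u=np.nonzero(m&(f["depth"]>0)); d=f["depth"][v,u]
    c=np.stack([(u-f["cx"])/f["fx"]*d,(v-f["cy"])/f["fy"]*d,d],1); return (c-f["t"])@f["R"]
E
python3 - <<'E'
from h import *
np.set_printoptions(precision=3,suppress=True)
ims=[]
for n in("side","top"):
    f=grab_frame(n); ims.append(f["color"])
    for k in("camera_head","mast_foot","pot_mid","camera_lens","mast_button","crock"):
        try:
            for r in regions_of(k,f)[:4]:
                P=pts(f,r["pixels"]); print(n,k,round(r["p"],2),np.round(r["rect"]),np.median(P,0),P.min(0),P.max(0))
        except Exception as e: print(n,k,e)
    cv2.imwrite(f"pics/{n}.png",f["color"])
print(state())
E
```

```text
side camera_head 0.75 [384. 138.  68.  39.] [ 0.338 -0.243  0.255] [ 0.232 -1.23  -0.153] [ 0.477 -0.205  0.299]
side camera_head 0.71 [246. 252.  52.  34.] [0.579 0.242 0.186] [ 0.518  0.046 -0.003] [0.711 0.262 0.213]
side camera_head 0.6 [346. 284.  94.  58.] [0.344 0.338 0.264] [ 0.24  -0.011 -0.006] [0.456 0.379 0.3  ]
side mast_foot 0.97 [387. 168.  60. 103.] [ 0.292 -0.248  0.2  ] [ 0.236 -0.706 -0.005] [0.422 0.054 0.299]
side mast_foot 0.95 [252. 279.  68.  90.] [0.539 0.242 0.101] [ 0.479 -0.003 -0.003] [0.708 0.285 0.213]
side mast_foot 0.74 [347. 324. 104. 138.] [0.298 0.333 0.17 ] [ 0.205  0.001 -0.004] [0.478 0.389 0.3  ]
side mast_foot 0.67 [352. 267.  26.  32.] [0.351 0.05  0.023] [ 0.318 -0.015 -0.005] [0.394 0.294 0.27 ]
side pot_mid 0.8 [200. 207.  80.  83.] [0.781 0.039 0.115] [ 0.682 -0.281 -0.005] [1.022 0.172 0.153]
side camera_lens 0.9 [387. 134.  67.  41.] [ 0.335 -0.243  0.255] [ 0.23  -1.23  -0.153] [ 0.467 -0.205  0.299]
side camera_lens 0.71 [197. 344.  39.  86.] [0.592 0.462 0.131] [ 0.57   0.318 -0.003] [0.703 0.48  0.233]
side camera_lens 0.63 [345. 28
[... 2100 characters left out ...]
1  0.241]
top crock 0.66 [294. 216.  23.  20.] [ 0.528 -0.044  0.031] [ 0.506 -0.072 -0.002] [ 0.559 -0.02   0.058]
top crock 0.16 [184. 190.  30.  53.] [0.584 0.229 0.191] [ 0.52   0.2   -0.003] [0.674 0.317 0.217]
{'time': 0.7, 'joint_pos': array([-1.438,  0.053,  1.613, -0.   ,  1.476, -0.119]), 'joint_vel': array([ 0.002, -0.001, -0.001,  0.   ,  0.001, -0.   ]), 'joint_efforts': array([ -0.001, -39.356, -37.037,  -0.   ,   0.   ,   0.   ]), 'tool_pos': array([ 0.156, -0.605,  0.231]), 'tool_rot': array([ 0.   ,  0.992,  0.126, -0.   ]), 'contact_force': array([-0.19 ,  0.708,  0.112]), 'ft_torque': array([ 0.066, -0.026,  0.046]), 'grasp_force': 0.0, 'gripper_width': 1.0000443159679964}
```

View pics/side.png

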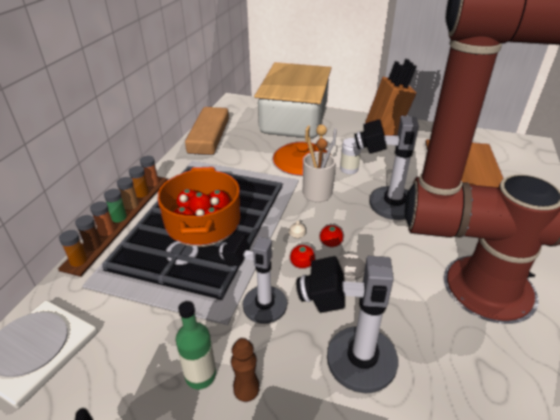

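View pics/top.png

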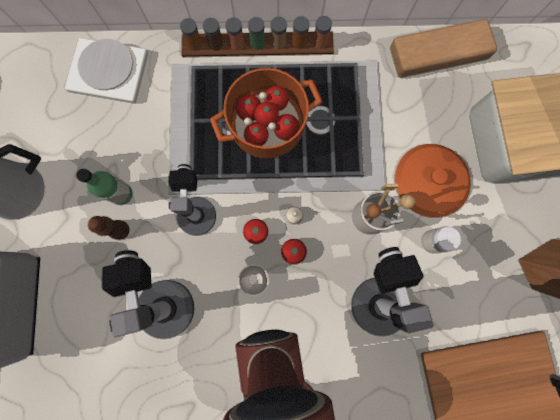

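The side view (560x420) shows three masts with camera heads: (387,168), (347,324) and (252,279). In the top view they are at (391,290), (148,297) and (192,200). The one at side (252,279) / top (192,200) has its top at 0.213 m, against 0.30 m for the other two. That makes it the smallest, and it fits 185+26 mm. It also stands across from the crock at top (382,210). The pot is at top (267,113).

```bash
python3 - <<'E'
from h import *
from scipy.optimize import least_squares
np.set_printoptions(precision=4,suppress=True)
def circ(P,r0=None):
    c0=np.median(P[:,:2],0)
    if r0: s=least_squares(lambda q:np.hypot(P[:,0]-q[0],P[:,1]-q[1])-r0,c0,loss="soft_l1",f_scale=.003)
    else: s=least_squares(lambda q:np.hypot(P[:,0]-q[0],P[:,1]-q[1])-q[2],[*c0,.1],loss="soft_l1",f_scale=.003)
    return s.x,np.sqrt(2*s.cost/len(P))
for n in("top","side"):
    f=grab_frame(n); A=pts(f,np.ones((420,560),bool))
    d=np.hypot(A[:,0]-.535,A[:,1]-.235)
    T=A[(d<.06)&(A[:,2]>.195)&(A[:,2]<.225)&(A[:,0]<.56)]
    print(n,"head z pct",np.percentile(T[:,2],[5,50,95]))
    T=T[T[:,2]>.206]; print(cv2.minAreaRect((T[:,:2]*1000).astype(np.float32)),T.mean(0),len(T))
    C=A[(d<.13)&(A[:,2]>.15)&(A[:,0]>.56)]; print("camera pts",C.mean(0),C.min(0),C.max(0))
    F=A[(d<.09)&(A[:,2]>.011)&(A[:,2]<.021)]; h=cv2.convexHull((F[:,:2]*1000).astype(np.float32))[:,0]/1000
    print("foot hull",circ(h,.055),len(F))
    d2=np.hypot(A[:,0]-.8,A[:,1]-.03)
    R=A[(d2<.13)&(d2>.09)&(A[:,2]>.146)&(A[:,2]<.156)]; print("rim",circ(R),len(R),np.median(R[:,2]))
    for k in("tomato0","garlic","oil_bottle","pepper_mill"):
        for r in regions_of(k,f)[:2]: 
            P=pts(f,r["pixels"]);print(k,round(r["p"],2),np.round(r["rect"]),np.median(P,0))
    rr=dict(top=(150,150,90,100),side=(205,220,95,110))[n];x,y,w,hh=rr
    cv2.imwrite(f"pics/c_{n}.png",cv2.resize(f["color"][y:y+hh,x:x+w],None,fx=4,fy=4,interpolation=2))
a=cv2.imread("pics/c_top.png");b=cv2.imread("pics/c_side.png")
o=np.zeros((440,760,3),np.uint8);o[:400,:360]=a;o[:440,370:750]=b;cv2.imwrite("pics/c.png",o)
E
```

```text
top head z pct [0.1994 0.212  0.2145]
((535.468017578125, 230.24630737304688), (30.717931747436523, 39.97952651977539), 0.8667970895767212) [0.5356 0.2302 0.2121] 241
camera pts [0.5993 0.2284 0.1852] [0.56   0.1998 0.1566] [0.6417 0.2618 0.2019]
foot hull (array([0.5383, 0.2305]), np.float64(0.005907087554803416)) 792
rim (array([0.7934, 0.027 , 0.1062]), np.float64(0.0017509863615843713)) 653 0.1508577495404645
tomato0 0.9 [293. 253.  27.  28.] [ 0.4301 -0.0385  0.0477]
tomato0 0.8 [255. 229.  25.  30.] [0.4861 0.0627 0.0479]
garlic 0.52 [292. 215.  19.  19.] [ 0.5288 -0.0438  0.0326]
garlic 0.22 [183. 193.  32.  54.] [0.5803 0.2265 0.1898]
oil_bottle 0.92 [103. 186.  65.  43.] [0.5979 0.4334 0.1432]
pepper_mill 0.88 [109. 227.  44.  19.] [0.497  0.4333 0.116 ]
side head z pct [0.1967 0.2091 0.212 ]
((534.6558837890625, 230.06613159179688), (31.906490325927734, 39.42255401611328), 1.793142318725586) [0.5338 0.2313 0.2099] 196
camera pts [0.596  0.2384 0.1797] [0.5605 0.1969 0.1502] [0.6421 0.2624 0.1982]
foot hull (array([0.5346, 0.2301]), np.float64(0.00284855377269265)) 918
rim (array([0.7913, 0.0258, 0.1062]), np.float64(0.002040674382073125)) 397 0.1485293670739663
tomato0 0.87 [301. 257.  23.  26.] [0.4829 0.0804 0.0433]
tomato0 0.69 [330. 236.  27.  23.] [ 0.4248 -0.0234  0.0432]
garlic 0.65 [320. 164.  32.  75.] [ 0.5168 -0.2285  0.1057]
garlic 0.59 [297. 229.  17.  17.] [ 0.5262 -0.0333  0.0289]
oil_bottle 0.56 [198. 345.  40.  88.] [0.5917 0.462  0.1306]
pepper_mill 0.65 [246. 371.  29.  70.] [0.4927 0.4606 0.099 ]
pepper_mill 0.27 [303. 255.  16.  26.] [0.4835 0.0786 0.0441]
```

View pics/c.png

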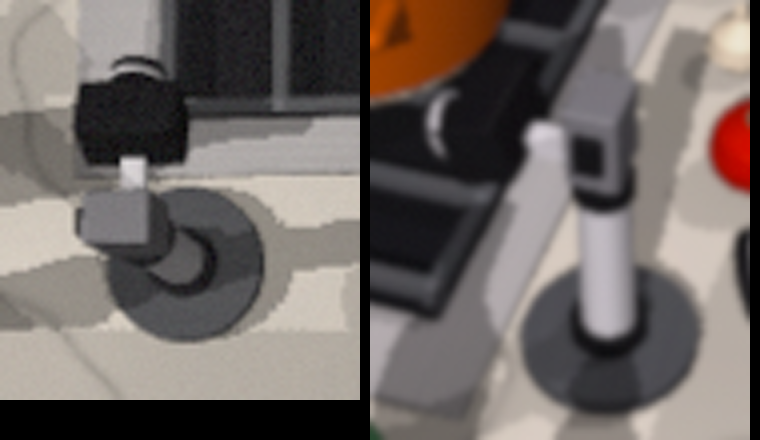

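The crop shows the small mast with its black button on the block face that points away from the hob, at about crop (590,155), and its camera looking along +x. Its axis is at (0.535, 0.230), block yaw is about 0.02, the block's top face is at 0.211 and the pot middle is at (0.792, 0.0265). The heading needed is about -0.67 rad. I'll rise first, then swing over.

Request:
{"method": "jog_arm", "body": {"moves": [[[8.54,0,0,-4,0,0,0.1175],[8.54,0,0,-4,0,0,0.1175],[8.54,0,0,-4,0,0,0],[8.54,0,0,-4,0,0,0],[8.54,0,0,-4,0,0,0],[8.54,2.87,-2.54,0,0,0,0],[8.54,2.87,-2.54,0,0,0,0],[8.54,2.87,-2.54,0,0,0,0],[8.54,2.87,-2.54,0,0,0,0],[8.54,2.87,-2.54,0,0,0,0],[8.54,2.87,-2.54,0,0,0,0],[8.54,2.87,-2.54,0,0,0,0],[8.54,2.87,-2.54,0,0,0,0],[8.54,2.87,-2.54,0,0,0,0],[8.54,2.87,-2.54,0,0,0,0],[8.54,2.87,-2.54,0,0,0,0],[8.54,2.87,-2.54,0,0,0,0]]]}}

```text
time: 2.62
tool_pos: [0.4961, -0.2931, 0.4315]
tool_rot: [0.0, 1.0, 0.008, 0.0]
contact_force: [0.8, -0.6, -0.0]
gripper_width: 1.001
grasp_force: 0.0
```

Request:
{"method": "jog_arm", "body": {"moves": [[[8.54,0.25,-3.74,0,0,0,0],[8.54,0.25,-3.74,0,0,0,0],[8.54,0.25,-3.74,0,0,0,0],[8.54,0.25,-3.74,0,0,0,0],[8.54,0.25,-3.74,0,0,0,0],[8.54,0.25,-3.74,0,0,0,0],[8.54,0.25,-3.74,0,0,0,0],[8.54,0.25,-3.74,0,0,0,0],[8.54,0.25,-3.74,0,0,0,0],[8.54,0.25,-3.74,0,0,0,0],[8.54,0.25,-3.74,0,0,0,0],[8.54,0.25,-3.74,0,0,0,0],[8.54,0.25,-3.74,0,0,0,0],[8.54,0.25,-3.74,0,0,0,0],[8.54,0,0,0,0,0,0],[8.54,0,0,0,0,0,0]]]}}

```text
time: 3.95
tool_pos: [0.5208, 0.2311, 0.4308]
tool_rot: [0.0, 1.0, 0.01, -0.0]
contact_force: [-0.2, -1.1, 0.6]
gripper_width: 1.0
grasp_force: 0.0
```

```bash
python3 - <<'E'
from h import *
f=grab_frame("wrist"); print(f["fx"],f["cx"],f["cy"])
s=state(); print(s["tool_pos"],s["tool_rot"],s["joint_pos"])
for k in("camera_head","mast_button"):
    for r in recognise(k,f)[:3]: print(k,r)
# project block top corners & button
def pr(X):
    c=f["R"]@np.array(X)+f["t"]; th=np.arctan2(np.hypot(c[0],c[1]),c[2]); a=np.arctan2(c[1],c[0])
    return int(f["cx"]+f["fx"]*th*np.cos(a)),int(f["cy"]+f["fx"]*th*np.sin(a))
im=f["color"].copy(); y=.02
def w(a,b,z): return [.535+a*np.cos(y)-b*np.sin(y),.230+a*np.sin(y)+b*np.cos(y),z]
p=[pr(w(a,b,.211)) for a,b in((.016,.02),(.016,-.02),(-.016,-.02),(-.016,.02))]
cv2.polylines(im,[np.array(p)],True,(0,255,0),1); print(p)
x0,y0=np.array(p).mean(0).astype(int)
cv2.imwrite("pics/w1.png",cv2.resize(im,(800,600)))
E
```

```text
325.19226210127806 281.20519744279784 206.3855220276042
[0.52100312 0.22990338 0.4311032 ] [ 2.78423585e-04  9.99958506e-01  9.10365546e-03 -1.77832569e-04] [ 2.85120799e-01 -1.19006425e-01  1.45435149e+00 -4.51346920e-04
  1.80674153e+00  1.83760416e+00]
camera_head {'rect': [548.0, 305.9, 21.1, 102.1], 'p': 0.97}
camera_head {'rect': [212.8, 306.2, 59.7, 106.6], 'p': 0.86}
camera_head {'rect': [283.9, 125.5, 55.4, 107.1], 'p': 0.65}
mast_button {'rect': [553.5, 339.9, 13.0, 19.0], 'p': 0.54}
[(263, 150), (299, 150), (298, 178), (263, 178)]
```

View pics/w1.png

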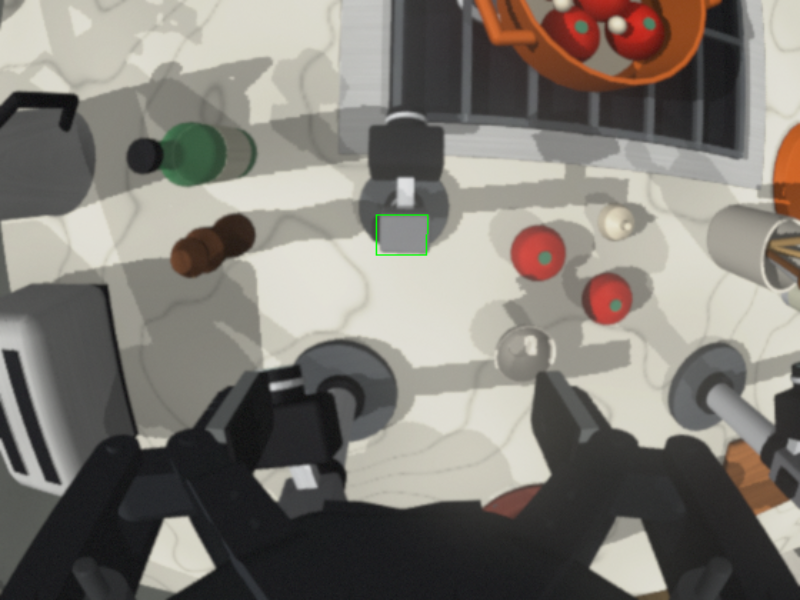

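The wrist view confirms the block: the projected box centres on the grey block at (402,235) and the fingers are open around that line. Next: shift x by +1.4 cm and descend to TCP z of about 0.163.

Request:
{"method": "jog_arm", "body": {"moves": [[[8.54,1.4,0,0,0,0,0],[8.54,0,0,3.6,0,0,0],[8.54,0,0,3.6,0,0,0],[8.54,0,0,3.6,0,0,0],[8.54,0,0,3.6,0,0,0],[8.54,0,0,3.6,0,0,0],[8.54,0,0,0,0,0,0],[8.54,0,0,0,0,0,0],[8.54,0,0,2,0,0,0],[8.54,0,0,2,0,0,0],[8.54,0,0,2,0,0,0],[8.54,0,0,2,0,0,0],[8.54,0,0,0.8,0,0,0],[8.54,0,0,0,0,0,0],[8.54,0,0,0,0,0,0]]]}}

```text
time: 5.35
tool_pos: [0.5366, 0.2297, 0.166]
tool_rot: [-0.0, 1.0, 0.008, 0.002]
contact_force: [-0.1, -0.3, -0.3]
gripper_width: 0.998
grasp_force: 0.0
```

Request:
{"method": "jog_arm", "body": {"moves": [[[8.54,-0.1,-0.13,0.3,0,0,0],[4.0,0,0,0,0,0,0],[0,0,0,0,0,0,0],[0,0,0,0,0,0,0],[0,0,0,0,0,0,0],[0,0,0,0,0,0,0],[0,0,0,0,0,0,0],[0,0,0,0,0,0,0],[0,0,0,0,0,0,0],[0,0,0,0,0,0,0]]]}}

```text
time: 6.18
tool_pos: [0.5346, 0.2305, 0.1616]
tool_rot: [0.0, 1.0, 0.008, 0.001]
contact_force: [-1.5, -3.7, 5.2]
gripper_width: 0.478
grasp_force: 63.6
```

Request:
{"method": "jog_arm", "body": {"moves": [[[0,0,0,0,0,0,0.0686],[0,0,0,0,0,0,0.0686],[0,0,0,0,0,0,0.0686],[0,0,0,0,0,0,0.0686],[0,0,0,0,0,0,0.0686],[0,0,0,0,0,0,0.0686],[0,0,0,0,0,0,0.0686],[0,0,0,0,0,0,0.0686],[0,0,0,0,0,0,0.0686],[0,0,0,0,0,0,0.0686],[0,0,0,0,0,0,0],[0,0,0,0,0,0,0],[0,0,0,0,0,0,0]]]}}

```text
time: 7.27
tool_pos: [0.5352, 0.2309, 0.1616]
tool_rot: [-0.001, 0.945, -0.328, 0.001]
contact_force: [1.5, -3.2, 5.7]
gripper_width: 0.477
grasp_force: 62.7
```

```bash
python3 - <<'E'
from h import *
s=state(); q=s["tool_rot"]; print(s["tool_pos"],q,"yaw",2*np.arctan2(q[2],q[1]),s["joint_pos"],s["contact_force"],s["ft_torque"],s["gripper_width"])
f=grab_frame("top"); A=pts(f,np.ones((420,560),bool)); d=np.hypot(A[:,0]-.535,A[:,1]-.23)
C=A[(d<.125)&(d>.045)&(A[:,2]>.14)&(A[:,2]<.21)&(A[:,1]<.23)]; m=C.mean(0); print(m,len(C),np.arctan2(m[1]-.23,m[0]-.535))
g=grab_frame("side"); B=pts(g,np.ones((420,560),bool)); 
im=np.zeros((420,800,3),np.uint8); im[:,:400]=f["color"][:,80:480]; im[:,400:]=g["color"][:,60:460]; cv2.imwrite("pics/s2.png",im)
E
```

```text
[0.53520355 0.2308736  0.16164594] [-6.11291011e-04  9.44809057e-01 -3.27618279e-01  1.31730075e-03] yaw -0.6675639785443516 [ 2.79862449e-01  4.15573339e-03  1.78100518e+00 -5.30065719e-04
  1.35357381e+00  2.51833625e+00] [ 1.47145339 -3.23328098  5.65697877] [-0.19441078 -0.21296125 -0.04354649] 0.4773805737513952
[0.58765871 0.18491878 0.18679327] 628 -0.7080259187553354
```

View pics/s2.png

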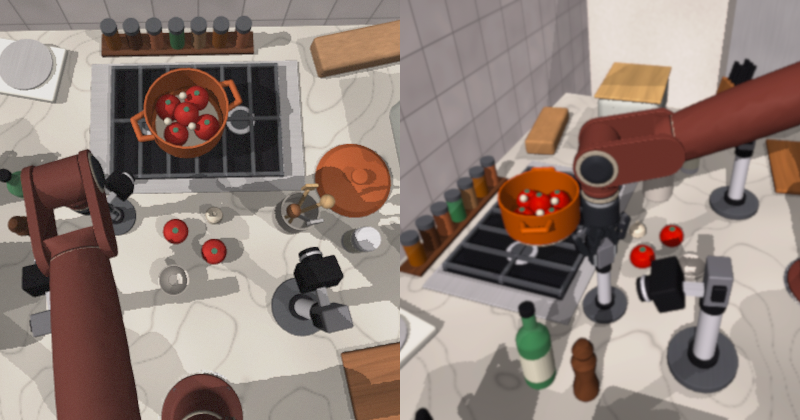

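The top view shows the camera at (122,185) aimed toward the pot, and the grip is flush at yaw -0.668, which matches the bearing of -0.67. Now I'll pull up in stages.

Request:
{"method": "jog_arm", "body": {"moves": [[[0,0,0,0,0,0,0],[0,0,0,-0.5,0,0,0],[0,0,0,-0.8,0,0,0],[0,0,0,-0.8,0,0,0],[0,0,0,-0.8,0,0,0],[0,0,0,-0.8,0,0,0],[0,0,0,-0.8,0,0,0],[0,0,0,-0.8,0,0,0],[0,0,0,-0.8,0,0,0],[0,0,0,-0.8,0,0,0],[0,0,0,-0.8,0,0,0],[0,0,0,-0.8,0,0,0],[0,0,0,-0.8,0,0,0],[0,0,0,-0.8,0,0,0],[0,0,0,-0.8,0,0,0],[0,0,0,0,0,0,0],[0,0,0,0,0,0,0]]]}}

```text
time: 8.78
tool_pos: [0.5345, 0.2309, 0.2664]
tool_rot: [-0.0, 0.945, -0.328, 0.0]
contact_force: [7.1, -0.8, -10.2]
gripper_width: 0.482
grasp_force: 62.5
```

Request:
{"method": "jog_arm", "body": {"moves": [[[0,0,0,-0.4,0,0,0],[0,0,0,-0.4,0,0,0],[0,0,0,-0.4,0,0,0],[0,0,0,-0.2,0,0,0],[0,0,0,0,0,0,0],[0,0,0,0,0,0,0],[0,0,0,0,0,0,0]]]}}

```text
time: 9.37
tool_pos: [0.5345, 0.2309, 0.2796]
tool_rot: [0.0, 0.945, -0.328, -0.0]
contact_force: [6.4, -0.5, -10.7]
gripper_width: 0.475
grasp_force: 62.6
```

Request:
{"method": "jog_arm", "body": {"moves": [[[0,0,0,-0.15,0,0,0],[0,0,0,-0.1,0,0,0],[0,0,0,0,0,0,0],[0,0,0,0,0,0,0],[0,0,0,0,0,0,0],[0,0,0,0,0,0,0],[0,0,0,0,0,0,0]]]}}

```text
time: 9.95
tool_pos: [0.5345, 0.2309, 0.2818]
tool_rot: [0.0, 0.945, -0.328, -0.0]
contact_force: [6.2, -1.3, -10.6]
gripper_width: 0.479
grasp_force: 63.1
```

```bash
python3 - <<'E'
from h import *
s=state(); q=s["tool_rot"]; print(s["tool_pos"],"yaw",2*np.arctan2(q[2],q[1]),s["contact_force"],s["gripper_width"],s["grasp_force"])
g=grab_frame("side"); w=grab_frame("wrist")
im=np.zeros((420,800,3),np.uint8); im[:,:400]=cv2.resize(g["color"][150:360,150:350],(400,420)); im[:,400:]=w["color"][:,80:480]; cv2.imwrite("pics/s3.png",im)
E
```

```text
[0.5344584  0.23090346 0.28182408] yaw -0.6678377675183073 [  6.24444459  -1.27819899 -10.57343799] 0.4789399103129082 63.09771180152893
```

View pics/s3.png

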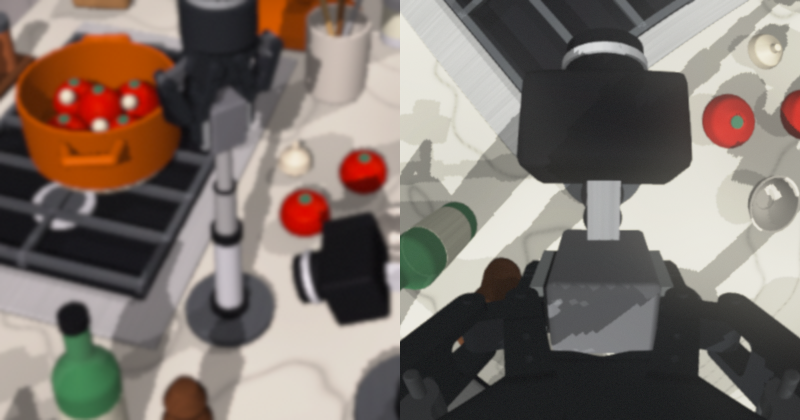

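The side view shows both sections out and the wrist view shows the block held squarely. The force hasn't risen yet, so I'll pull slightly further to seat it on the hard stop.

Request:
{"method": "jog_arm", "body": {"moves": [[[0,0,0,-0.1,0,0,0],[0,0,0,-0.1,0,0,0],[0,0,0,0,0,0,0],[0,0,0,0,0,0,0],[0,0,0,0,0,0,0]]]}}

```text
time: 10.47
tool_pos: [0.5343, 0.2309, 0.282]
tool_rot: [0.0, 0.945, -0.328, -0.001]
contact_force: [8.8, 0.6, -16.7]
gripper_width: 0.477
grasp_force: 63.2
```

The force rose to 17 N with no further rise, so the mast is on the hard stop. I'll let it settle, then hand in.

Request:
{"method": "jog_arm", "body": {"moves": [[[0,0,0,0,0,0,0],[0,0,0,0,0,0,0],[0,0,0,0,0,0,0],[0,0,0,0,0,0,0],[0,0,0,0,0,0,0],[0,0,0,0,0,0,0]]]}}

```text
time: 10.97
tool_pos: [0.5343, 0.2309, 0.282]
tool_rot: [0.0, 0.945, -0.328, -0.001]
contact_force: [8.5, -0.3, -16.1]
gripper_width: 0.479
grasp_force: 63.2
```

```bash
python3 -c "
from plant import *
s=state();print(s['tool_pos'],s['contact_force'],s['grasp_force']);print(job_done())"
```

```text
[0.53426626 0.23089605 0.2819527 ] [  8.48101448  -0.33535773 -16.12398707] 63.15443515777588
the job is handed in; nothing more can be done
None
```

I handed the job in at about 11 s with the smallest mast's camera aimed at the pot, both sections pulled out to the second stop (about 120 mm up) and the gripper still holding the head steady; the hand-in gave no verdict.

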